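# Lock the straightedge on the scribing jig

### The job

On the jeweller's scribing jig, gently push the loose steel straightedge flush along the long edge of the brass bar and up against the aluminium end stop, without ramming it into the bar. Then slide the brass barrel bolt fully home into its keeper so that it locks the straightedge in; leave the wire spool, the white tub and the steel block where they are.

Things in the scene. Friction and masses are not known exactly. Their poses are not given: they have to be found in the camera images.
- jig: fixed pale wooden board, 240 (x) x 270 (y) x 12 mm; origin: centre of its underside, on the bench; x points from the bolt-knob side (near the robot) to the keeper side, y towards the bolt. All parts stand on its top (12 mm). The bolt's dark steel guide (16 mm tall, 20 mm wide) runs along x from -118 to +4 mm at y = 98 mm, with a 3 mm strap on top at its front end
- bar: fixed brass bar, 45 (x) x 160 (y) x 12 mm tall, screwed on the jig parallel to it (two screw heads stand 3 mm above it); origin: centre of its underside, on the jig's top. Its edge at x = +22.5 mm in its own frame, away from the robot, takes the straightedge. Its place along the jig's x varies
- straightedge: loose steel straightedge with black ticks, 25 (x) x 180 (y) x 10 mm thick, about 0.35 kg; origin at the centre of its underside, y along its length; it lies on the jig's top beyond the brass bar, askew and off the end stop; the ticked long edge (its -x side) faces the bar
- stop_face (a point): middle of the end stop's face, which looks along the jig's +y; the stop is a 65 (jig x) x 22 (jig y) x 16 mm tall aluminium block on the jig's top; this point is 5 mm above the jig's top, at jig x = 33, y = -90 mm. The straightedge's end goes against this face
- bolt (a joint): travel of the barrel bolt in m: 0 = drawn back, 0.098 = fully home in the keeper; it slides along the jig's +x with about 2 N of friction
- bolt_knob (a point): centre of the top of the bolt's upright brass knob, 12 mm in diameter; the knob reaches from 20 to 46 mm above the jig's top (16 mm is the top of the guide walls); its line is at jig y = 98 mm, and x runs from -105 mm (drawn back) to -7 mm (home)
- bolt_nose (a point): tip of the bolt's 10 mm thick round brass rod, 8 mm above the jig's top; drawn back it is at jig x = 5 mm. The rod passes the free end of the straightedge with 3 mm to spare if the straightedge is against the stop
- keeper (a point): centre of the opening of the keeper, a dark steel staple 16 (jig x) x 22 (jig y) x 22 mm tall on the jig's top, its opening 12 mm wide, at jig x = 100, y = 98 mm
- spool: bystander: wire spool, white flanges 60 mm in diameter, brass winding, 52 mm tall; origin at the centre of its underside
- tub: bystander: white lidded tub, 52 mm in diameter, 60 mm tall; origin at the centre of its underside
- block: bystander: square steel bench block, 64 x 64 x 22 mm; origin at the centre of its underside
Things that resemble listed ones, but are neither listed nor needed, are in the scene too. Of the things like the straightedge, leave any that is blue, brown or orange; of the rest the smaller one is meant.

How it is judged:
By the outcome, as a careful person would: the job done as asked, in the order asked, and still so for the second after the job is handed in, with the robot touching nothing.
It also fails if it takes over 58 s, if anything falls off the work surface, if the arm or the gripper's body presses on something with over 40 N, if the wrist force passes 120 N, or if a joint passes its speed limit or range.

### The arm

A 6-joint arm with a two-finger parallel gripper is mounted at the origin on the work surface. World frame = base frame: x ahead of the robot, y to its left, z up, the work surface at z = 0. Lengths are in m, angles in degrees, forces in N, time in s.
With the tool pointing down it reaches from about 0.25 to 0.725 m from the base axis. Payload 9.7 kg.
Tool frame: the origin (TCP) lies between the finger pads; the fingertips stand 19 mm ahead of it and the grasp point (between the pads) is the TCP; x points along the fingers, y is the direction in which the jaws open and shut, and the axes are right-handed (so a half turn about x gives the same grasp; the last joint's range is limited). The gripper opens to 85 mm and grips with 20 to 120 N. Pads are 22 mm wide; open, the fingers measure 114 mm over their backs; the gripper's body (76 mm by 85 mm) begins 54 mm behind the grasp point. The pads swing forward as they close: fully open they stand 13 mm farther back than shut.
Start: joints at [67.494, 4.979, 10.078, 95.1, 0, 90], TCP at [0.211, 0.508, 0.25] pointing down, gripper open.
Joint ranges: [-179.16, 179.16], [-48.56, 103.87], [-65.8, 70.77], [-126.05, 130.52], [-82.76, 87.17], [-180, 180]. Speed limits (degrees/s): [127.2, 127.2, 147.25, 180, 180, 180].

### API

Orientations are given as [roll, pitch, yaw] about the fixed x, y, z axes, in that order (R = Rz(yaw) Ry(pitch) Rx(roll)).
In Python, from workcell import bot gives the robot as it stands. The module is installed in compiled form; this text tells all that it offers.
- The arm moves only by the shell command python3 -m handwheel 'ROWS' [FORCE]. ROWS is JSON, a list of rows, each a list of 7 numbers: the turn, a rotation vector about the tool's x, y, z in degrees, then the shift along the tool's x, y, z in m, then the closure, from -1 (fully open) to 1 (shut), so that 0 is half open. In form: [[ax, ay, az, dx, dy, dz, fingers], ...]. A call has 1 to 20 rows; each row is the pose to reach, as a shift and turn from the pose commanded when the call began, along the tool's axes at that moment; what a row does not reach only later rows make up. A row lasts 1/8 s, in which the tool goes at most 62.5 mm and 10.7 degrees, less where a joint would pass 70% of its speed; a pose out of reach is approached as far as the arm can. A call with a gripper value outside its range is refused whole. The fingers move at their own pace and stop on an object; FORCE is the grip in N (left out, the last holds). Time passes only in rows, so rows that repeat a pose let the fingers close. It gives the time, the measured TCP pose, the force and the opening at its end, in the units of the state.
- bot.get_obs(): the state, without advancing time (a new reading comes with each control period).
- bot.camera(name): name is "scene" or "top" or "wrist"; returns a dict with "frame" (480x640x3 uint8, red, green, blue), "fx", "fy", "cx", "cy" (pixels), "R" (3x3) and "t" (3): a world point X has camera coordinates R X + t; the wrist camera has in their place "tool_from_camera" (4x4, takes a point from camera to tool coordinates, whose origin is the TCP and whose axes are the tool frame's). Camera axes: x right, y down, z forward; pixel columns grow to the right and rows downward; lengths in m; the calibration is good to about 2 mm. The wrist camera is an equidistant fisheye: a pixel r from the principal point sees the ray r / f radians off the axis. A picture is of the moment at which its call begins: read the wrist's pose just before it. There is no depth.
- bot.job_done(): hands the job in, once; it reports no verdict.
Trained networks look in a picture, given as the dict that the camera call returned (one of the last four; its "shot" number tells which), for a name from the list of things; names that differ only in an ending like _2 or _b are one class to them, and where a whole thing is asked for, a point or a joint stands for the part that bears it (a point fixed in the world has none). Each returns a list of dicts, best first, with "conf" (0 to 1); they miss things now and then, are a little off and sometimes report something else, mostly with a low value. They report only what shows in the picture. A call takes as long as a camera call. They do not tell look-alikes from the thing itself.
- bot.look_for(name, picture): "bbox" ([left, top, width, height] as shares, 0 to 1, of the picture: columns of its width, rows of its height, round what is visible of it).
- bot.tip_of(name, picture): "centre" ([column, row] as shares, 0 to 1, of the picture: columns of its width, rows of its height: a listed point, or the origin of a listed thing).
The state is a dict: "time": time; "q": joint angles; "qd": joint speeds; "joint_efforts": joint torques, N m; "ee_pos": TCP position; "tcp_rot": TCP orientation; "wrist_force": force on the tool from outside, world axes, zero at the start; "torque": the same for the moment, N m; "opening": finger opening in m.
Only numpy, scipy, OpenCV 4.12 (cv2) and the standard library are available. Lean on these libraries where they do the work, as an engineer would, in place of code of your own. Each camera call takes 0.05 s, during which the arm holds its last target.

## Working session

There is one attempt and no reset: what is moved stays moved. The work goes in short steps, Python scripts to look and compute and a shell command to move; the robot and the scene stay as the last step left them, time stands still between calls to the robot, and variables do not carry over. Pictures are saved under pics/ and viewed, and the job is handed in when it is done.

```bash
mkdir -p pics
python3 - <<'E'
from workcell import bot
import cv2
o=bot.get_obs(); print({k:o[k] for k in('time','ee_pos','tcp_rot','opening','wrist_force')})
for n in("scene","top"):
    c=bot.camera(n); cv2.imwrite(f"pics/{n}0.png",c["frame"][:,:,::-1])
    print(n,c["fx"],c["cx"],c["cy"],c["R"],c["t"])
    for k in("jig","bar","straightedge","bolt_knob","bolt_nose","keeper","stop_face","spool","tub","block"):
        print(k,[(round(d["conf"],2),round(d["centre"][0]*640),round(d["centre"][1]*480)) for d in bot.tip_of(k,c)])
E
```

```text
{'time': 0.0, 'ee_pos': array([0.21043005, 0.50792303, 0.24959618]), 'tcp_rot': array([ -91.21939398,   89.92324692, -113.72595576]), 'opening': 0.08572515991474415, 'wrist_force': array([ 0.93950476, -0.14429255, -0.90701132])}
scene 603.481147377495 318.00302139239795 238.1882791615191 [[ 0.22504443  0.97432838  0.00626237]
 [ 0.72202913 -0.16244735 -0.67252122]
 [-0.6542392   0.15586877 -0.74005135]] [-0.16261343 -0.36062083  1.61874009]
jig [(0.87, 346, 258)]
bar [(0.66, 341, 248)]
straightedge [(0.95, 486, 279), (0.91, 365, 271), (0.86, 358, 357), (0.81, 183, 186), (0.77, 185, 387), (0.27, 344, 256)]
bolt_knob [(0.69, 370, 189)]
bolt_nose [(0.52, 389, 237)]
keeper [(0.7, 406, 270)]
stop_face [(0.92, 307, 270)]
spool [(0.76, 442, 222), (0.16, 344, 252)]
tub [(0.58, 247, 298)]
block [(0.56, 222, 244), (0.4, 309, 269)]
top 487.969413387457 319.3749146204931 238.78753965899222 [[ 1.16224582e-03 -9.99907214e-01 -1.35725279e-02]
 [-9.94561243e-01  2.57720032e-04 -1.04153094e-01]
 [ 1.04146928e-01  1.36197617e-02 -9.94468662e-01]] [0.03718205 0.55425279 1.16922072]
jig [(0.78, 300, 240)]
bar [(0.61, 297, 236)]
straightedge [(0.95, 437, 143), (0.9, 313, 139), (0.89, 285, 206), (0.63, 192, 188), (0.62, 425, 348)]
bolt_knob [(0.71, 258, 280)]
bolt_nose [(0.56, 257, 237)]
keeper [(0.94, 255, 197)]
stop_face [(0.21, 254, 279)]
spool [(0.55, 202, 262)]
tub [(0.59, 381, 206)]
block [(0.98, 395, 267), (0.42, 298, 239)]
```

View pics/scene0.png

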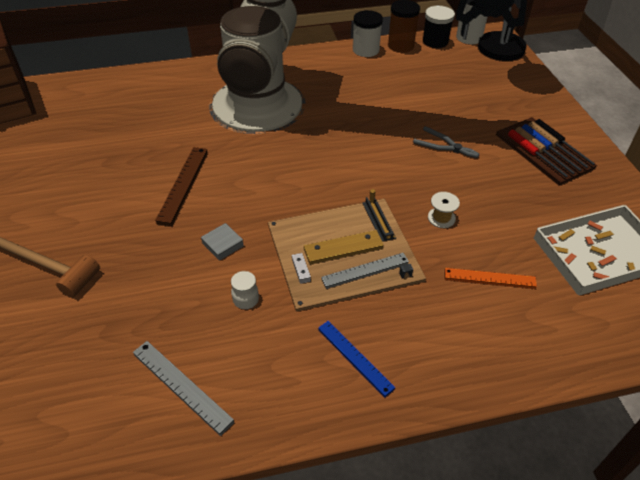

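View pics/top0.png

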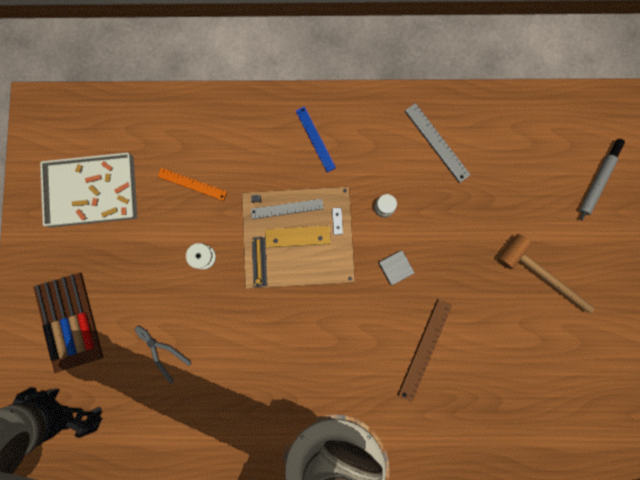

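Run:
```python
import cv2
a=cv2.imread("pics/top0.png"); cv2.imwrite("pics/top0c.png",cv2.resize(a[150:320,190:410],None,fx=3.6,fy=3.5,interpolation=cv2.INTER_CUBIC))
a=cv2.imread("pics/scene0.png"); cv2.imwrite("pics/scene0c.png",cv2.resize(a[160:340,260:480],None,fx=3.6,fy=3.3,interpolation=cv2.INTER_CUBIC))
```

```text
(no output)
```

View pics/top0c.png

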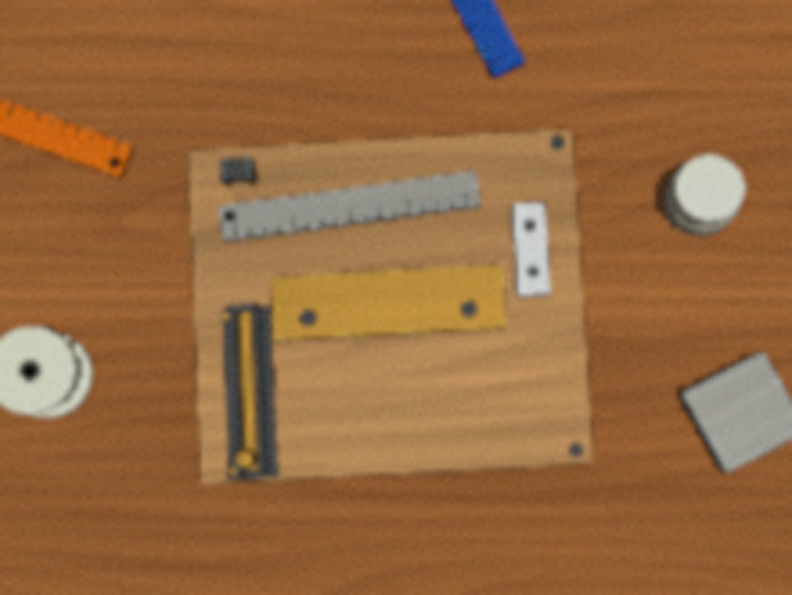

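View pics/scene0c.png

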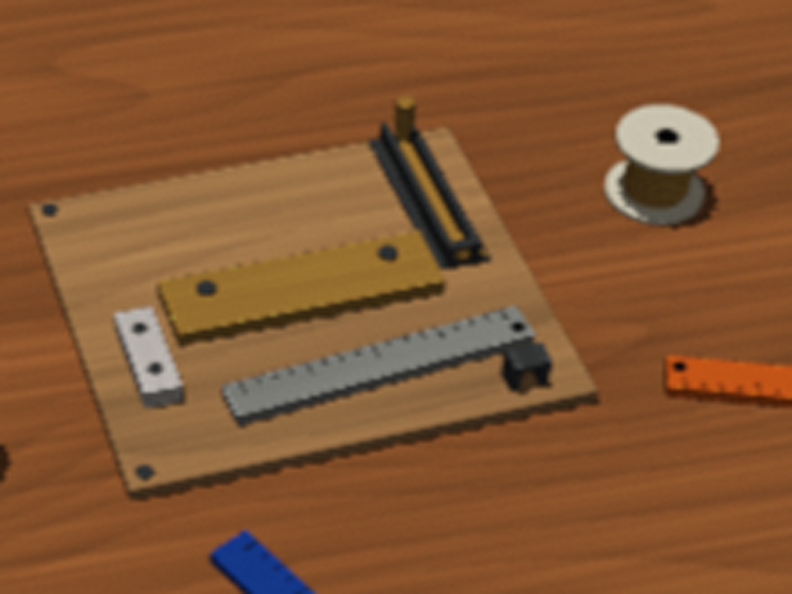

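The straightedge candidates, by pixel in the top picture, are:
- blue (315,139), orange (192,185) and brown (425,348), all excluded by colour
- large grey (437,143)
- smaller grey on the jig (287,208)

The smaller grey one, lying beyond the brass bar, fits the description. The crop confirms it: it is steel with ticks and sits askew, its left end near the keeper at crop (222,225) and its right end short of the stop at crop (478,190).

```bash
cat > h.py <<'E'
import numpy as np
from workcell import bot
def back(c,px,z):
    R=np.array(c["R"]);t=np.array(c["t"])
    d=R.T@np.array([(px[0]-c["cx"])/c["fx"],(px[1]-c["cy"])/c["fy"],1]);o=-R.T@t
    return o+d*(z-o[2])/d[2]
def proj(c,X):
    R=np.array(c["R"]);p=R@np.array(X)+np.array(c["t"])
    return [c["cx"]+c["fx"]*p[0]/p[2],c["cy"]+c["fy"]*p[1]/p[2]]
def fit(local,world): # 2D rigid
    L=np.array(local);W=np.array(world)[:,:2];l=L-L.mean(0);w=W-W.mean(0)
    a=np.arctan2((l[:,0]*w[:,1]-l[:,1]*w[:,0]).sum(),(l*w).sum())
    R=np.array([[np.cos(a),-np.sin(a)],[np.sin(a),np.cos(a)]])
    t=W.mean(0)-R@L.mean(0); return t,np.degrees(a),np.abs(L@R.T+t-W).max()
E
python3 - <<'E'
from h import *
ct=bot.camera("top");cs=bot.camera("scene")
T=lambda p:(p[0]/3.6+190-.4,p[1]/3.5+150-.4)
S=lambda p:(p[0]/3.6+260-.4,p[1]/3.3+160-.4)
def rect(hx,hy): return [(hx,hy),(hx,-hy),(-hx,-hy),(-hx,hy)]
for nm,hx,hy,z,tp,sp in [("jig",.12,.135,.012,[(190,152),(570,131),(592,462),(202,483)],[(597,397),(130,490),(31,207),(447,129)]),
 ("bar",.0225,.08,.024,[(272,278),(503,265),(505,327),(276,341)],[(443,286),(181,336),(160,288),(424,232)]),
 ("se",.0125,.09,.022,[(221,207),(476,172),(480,207),(224,241)],[(536,330),(242,418),(224,386),(517,306)])]:
    for n,c,F,pp in(("top",ct,T,tp),("scene",cs,S,sp)):
        print(nm,n,fit(rect(hx,hy),[back(c,F(p),z) for p in pp]))
for n,z in(("bolt_knob",.058),("bolt_nose",.020),("keeper",.02),("stop_face",.017),("spool",0),("tub",0),("block",0)):
    for c in(ct,cs):
        print(n,[(round(d["conf"],2),back(c,(d["centre"][0]*640,d["centre"][1]*480),z).round(4)) for d in bot.tip_of(n,c)[:1]])
E
```

```text
jig top (array([0.56095121, 0.09236673]), np.float64(3.1962217318536714), np.float64(0.0018727021057568516))
jig scene (array([0.56350184, 0.09096974]), np.float64(2.863063485945997), np.float64(0.002347990502564734))
bar top (array([0.56150787, 0.09119474]), np.float64(3.421065968993321), np.float64(0.0016197193330423198))
bar scene (array([0.56446732, 0.09126787]), np.float64(3.306413938382958), np.float64(0.00333726520526359))
se top (array([0.63039692, 0.11847702]), np.float64(7.9031132988189805), np.float64(0.0013156731283202605))
se scene (array([0.63066882, 0.11940522]), np.float64(8.801418890058338), np.float64(0.0019255622363527625))
bolt_knob [(0.54, array([0.4576, 0.1909, 0.058 ]))]
bolt_knob [(0.67, array([0.6857, 0.1801, 0.058 ]))]
bolt_nose [(0.72, array([0.5605, 0.196 , 0.02  ]))]
bolt_nose [(0.66, array([0.5636, 0.1943, 0.02  ]))]
keeper [(0.77, array([0.6489, 0.1983, 0.02  ]))]
keeper [(0.92, array([0.653 , 0.2064, 0.02  ]))]
stop_face [(0.65, array([0.6005, 0.0077, 0.017 ]))]
stop_face [(0.84, array([0.6029, 0.006 , 0.017 ]))]
spool [(0.65, array([0.5134, 0.328 , 0.    ]))]
spool [(0.93, array([0.5139, 0.3323, 0.    ]))]
tub [(0.88, array([ 0.6472, -0.1243,  0.    ]))]
tub [(0.8, array([ 0.6283, -0.1278,  0.    ]))]
block [(0.61, array([ 0.4755, -0.1504,  0.    ]))]
block [(0.61, array([ 0.4846, -0.1573,  0.    ]))]
```

```bash
cat >> h.py <<'E'
from scipy.spatial.transform import Rotation as Ro
J=np.array([.562,.0917]);JY=3.1
def j2w(p):
    a=np.radians(JY);return J+np.array([[np.cos(a),-np.sin(a)],[np.sin(a),np.cos(a)]])@np.array(p)
def w2j(p):
    a=np.radians(JY);return np.array([[np.cos(a),np.sin(a)],[-np.sin(a),np.cos(a)]])@(np.array(p)[:2]-J)
def RT(o=None):
    o=o or bot.get_obs();return Ro.from_euler("xyz",o["tcp_rot"],degrees=True),np.array(o["ee_pos"])
def Rd(flip=0):
    a=np.radians(JY);c,s=np.cos(a),np.sin(a);f=-1 if flip else 1
    return Ro.from_matrix(np.array([[0,0,-1],[-s*f,c*f,0],[c*f,s*f,0]]).T)
def plan(jx,jy,z,flip=0):
    R,p=RT();W=np.array([*j2w((jx,jy)),z])
    print("rotvec",np.degrees((R.inv()*Rd(flip)).as_rotvec()).round(2),"shift",R.inv().apply(W-p).round(4),"W",W.round(4))
def st():
    o=bot.get_obs();R,p=RT(o);print("t",round(o["time"],2),"jig",w2j(p).round(4),"z",p[2].round(4),"F",o["wrist_force"].round(1),"op",round(o["opening"],4),"q",np.round(o["q"],1))
E
python3 - <<'E'
from h import *
R,p=RT();print(R.as_matrix().round(2));st()
plan(.112,.023,.12);plan(.112,.023,.12,1)
E
```

```text
[[ 0.    0.38  0.92]
 [-0.    0.92 -0.38]
 [-1.    0.    0.  ]]
t 1.9 jig [-0.3284  0.4348] z 0.2503 F [-0.2 -0.7 -0. ] op 0.0855 q [67.5  5.  10.1 95.1 -0.  90. ]
rotvec [-25.61   0.     0.  ] shift [ 0.1303 -0.181   0.5751] W [0.6726 0.1207 0.12  ]
rotvec [154.39   0.    -0.  ] shift [ 0.1303 -0.181   0.5751] W [0.6726 0.1207 0.12  ]
```

```bash
python3 -m handwheel '[[-8,0,0,0.03,-0.03,0.05,0],[-16,0,0,0.06,-0.06,0.1,1],[-25.6,0,0,0.1,-0.08,0.16,1],[-25.6,0,0,0.13,-0.1,0.22,1],[-25.6,0,0,0.13,-0.12,0.28,1],[-25.6,0,0,0.13,-0.13,0.34,1],[-25.6,0,0,0.13,-0.14,0.4,1],[-25.6,0,0,0.13,-0.16,0.46,1],[-25.6,0,0,0.13,-0.17,0.52,1],[-25.6,0,0,0.13,-0.18,0.56,1],[-25.6,0,0,0.13,-0.181,0.575,1],[-25.6,0,0,0.13,-0.181,0.575,1],[-25.6,0,0,0.13,-0.181,0.575,1]]' 30
python3 - <<'E'
from h import *
st();plan(.112,.023,.034)
import cv2
c=bot.camera("wrist");cv2.imwrite("pics/w1.png",c["frame"][:,:,::-1]);print(c["tool_from_camera"],c["fx"],c["cx"],c["cy"])
E
```

```text
time: 3.52
ee_pos: [0.6718, 0.1213, 0.1202]
tcp_rot: [170.3, 90.0, 173.4]
wrist_force: [-0.5, -0.2, 0.4]
opening: -0.0002
t 3.52 jig [0.1112 0.0237] z 0.1202 F [-0.5 -0.2  0.4] op -0.0002 q [10.2 22.8 17.  84.2  0.   7.1]
rotvec [ 0.03 -0.03 -0.01] shift [ 0.0862 -0.0007  0.0008] W [0.6726 0.1207 0.034 ]
[[-1.57431017e-04 -2.83186728e-01  9.59064780e-01 -1.23532093e-01]
 [ 9.99998432e-01  1.64716997e-03  6.50516480e-04 -6.63436900e-05]
 [-1.76396034e-03  9.59063379e-01  2.83186024e-01 -7.20728283e-02]
 [ 0.00000000e+00  0.00000000e+00  0.00000000e+00  1.00000000e+00]] 371.64829954431775 317.02810929638053 241.2931615046386
```

View pics/w1.png

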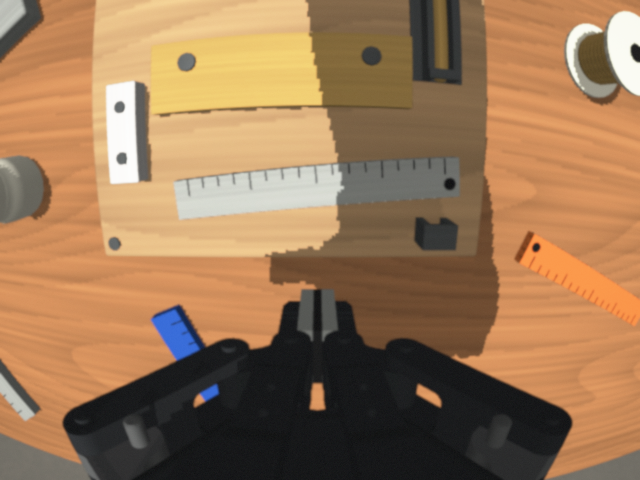

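```bash
cat >> h.py <<'E'
def wback(c,px,z,Rp):
    R,p=Rp;M=np.array(c["tool_from_camera"]);u=np.array([px[0]-c["cx"],px[1]-c["cy"]])/c["fx"]
    th=np.linalg.norm(u);d=np.array([*(np.sin(th)*u/max(th,1e-9)),np.cos(th)])
    d=R.apply(M[:3,:3]@d);o=p+R.apply(M[:3,3]);return o+d*(z-o[2])/d[2]
E
python3 - <<'E'
from h import *
Rp=RT();c=bot.camera("wrist")
for n,z,pp in(("se",.022,[(459,194),(180,219),(174,181),(459,157)]),("bar",.024,[(412,106),(153,111),(152,43),(408,33)]),("stop",.028,[(136,82),(138,183)]),("jigcorners",.012,[(482,256),(106,255)]),("guide end",.028,[(461,82),(420,80)])):
    print(n,[tuple(w2j(wback(c,p,z,Rp)).round(4)) for p in pp])
E
```

```text
se [(np.float64(0.0732), np.float64(0.1139)), (np.float64(0.09), np.float64(-0.064)), (np.float64(0.0653), np.float64(-0.0662)), (np.float64(0.0497), np.float64(0.1123))]
bar [(np.float64(0.0202), np.float64(0.0801)), (np.float64(0.0201), np.float64(-0.078)), (np.float64(-0.0244), np.float64(-0.0791)), (np.float64(-0.0253), np.float64(0.0778))]
stop [(np.float64(0.0007), np.float64(-0.088)), (np.float64(0.0648), np.float64(-0.0892))]
jigcorners [(np.float64(0.1182), np.float64(0.1406)), (np.float64(0.1186), np.float64(-0.1323))]
guide end [(np.float64(0.0032), np.float64(0.1099)), (np.float64(0.0045), np.float64(0.0839))]
```

The wrist view agrees with the overhead fit. It shows the straightedge from (174,181) to (459,194) with its ticks facing the bar, and the area in front of it is clear. Next I lower the fingers beyond the straightedge and begin a slow push.

```bash
python3 -m handwheel '[[0,0,0,0.03,0,0,1],[0,0,0,0.06,0,0,1],[0,0,0,0.08,0,0,1],[0,0,0,0.086,0,0,1],[0,0,0,0.086,0,-0.004,1],[0,0,0,0.086,0,-0.008,1],[0,0,0,0.086,0,-0.012,1],[0,0,0,0.086,0,-0.014,1],[0,0,0,0.086,0,-0.016,1],[0,0,0,0.086,0,-0.018,1],[0,0,0,0.086,0,-0.020,1],[0,0,0,0.086,0,-0.022,1],[0,0,0,0.086,0,-0.024,1],[0,0,0,0.086,0,-0.026,1],[0,0,0,0.086,0,-0.028,1],[0,0,0,0.086,0,-0.030,1]]'
python3 - <<'E'
from h import *
st()
import cv2
Rp=RT();c=bot.camera("wrist");cv2.imwrite("pics/w2.png",c["frame"][:,:,::-1])
c=bot.camera("top");cv2.imwrite("pics/t2.png",cv2.resize(c["frame"][170:300,230:370,::-1],None,fx=4,fy=4))
E
```

```text
time: 5.62
ee_pos: [0.6424, 0.1192, 0.0344]
tcp_rot: [7.4, 90.0, 10.5]
wrist_force: [2.4, 0.2, 0.6]
opening: 0.0
t 5.62 jig [0.0818 0.0231] z 0.0344 F [2.4 0.2 0.6] op 0.0 q [10.5 20.2  4.  73.8  0.   7.4]
```

View pics/w2.png

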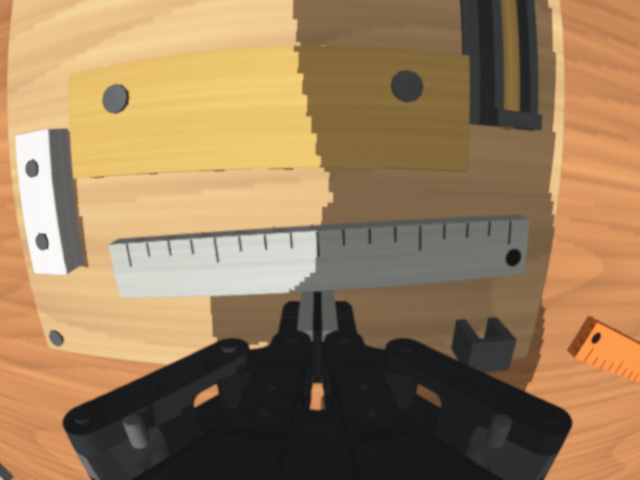

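The fingers touch the straightedge at its middle, (317,292), and it has almost squared up. I continue slowly.

```bash
python3 -m handwheel '[[0,0,0,0,0,-0.002,1],[0,0,0,0,0,-0.004,1],[0,0,0,0,0,-0.006,1],[0,0,0,0,0,-0.008,1],[0,0,0,0,0,-0.010,1],[0,0,0,0,0,-0.012,1],[0,0,0,0,0,-0.014,1],[0,0,0,0,0,-0.016,1],[0,0,0,0,0,-0.017,1],[0,0,0,0,0,-0.018,1],[0,0,0,0,0,-0.019,1]]'
python3 - <<'E'
from h import *
st()
import cv2
c=bot.camera("wrist");cv2.imwrite("pics/w3.png",c["frame"][:,:,::-1])
E
```

```text
time: 7.1
ee_pos: [0.6235, 0.1182, 0.0343]
tcp_rot: [11.3, 90.0, 14.4]
wrist_force: [3.6, 0.4, 0.8]
opening: 0.0
t 7.1 jig [0.0629 0.0231] z 0.0343 F [3.6 0.4 0.8] op 0.0 q [10.7 17.7  0.8 73.2  0.   7.6]
```

View pics/w3.png

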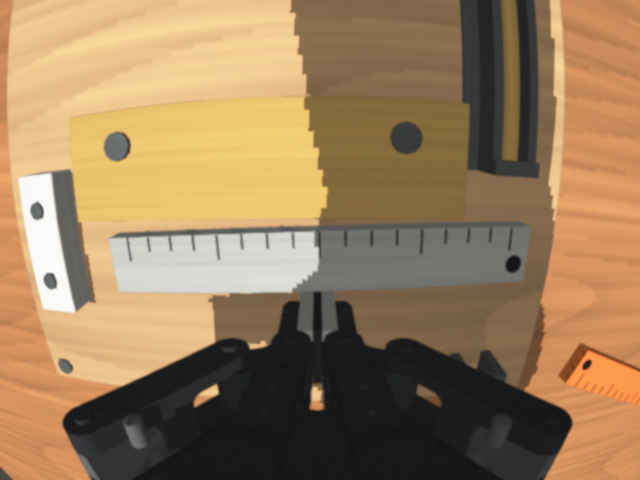

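The gap at the bar is now about 2 mm on the right and 4 mm on the left. I go on in sub-millimetre steps and watch the force.

```bash
for r in 1; do python3 -m handwheel '[[0,0,0,0,0,-0.0005,1],[0,0,0,0,0,-0.001,1],[0,0,0,0,0,-0.0015,1],[0,0,0,0,0,-0.002,1],[0,0,0,0,0,-0.0025,1],[0,0,0,0,0,-0.003,1]]'; done
python3 - <<'E'
from h import *
st()
E
```

```text
time: 7.9
ee_pos: [0.6205, 0.118, 0.0343]
tcp_rot: [-92.5, 90.0, -89.4]
wrist_force: [2.4, -0.2, 1.0]
opening: 0.0004
t 7.9 jig [0.0598 0.0231] z 0.0343 F [ 2.4 -0.2  1. ] op 0.0004 q [10.8 17.3  0.3 73.1 -0.   7.7]
```

```bash
python3 -m handwheel '[[0,0,0,0,0,-0.0005,1],[0,0,0,0,0,-0.001,1],[0,0,0,0,0,-0.0015,1],[0,0,0,0,0,-0.002,1]]'
python3 - <<'E'
from h import *
st()
import cv2
c=bot.camera("wrist");cv2.imwrite("pics/w4.png",cv2.resize(c["frame"][190:310,60:560,::-1],None,fx=1.6,fy=3))
E
```

```text
time: 8.4
ee_pos: [0.6187, 0.1177, 0.0343]
tcp_rot: [-45.8, 90.0, -42.7]
wrist_force: [6.3, -1.9, 1.1]
opening: 0.0001
t 8.4 jig [0.058  0.0229] z 0.0343 F [ 6.3 -1.9  1.1] op 0.0001 q [10.8 17.   0.  73.  -0.   7.7]
```

View pics/w4.png

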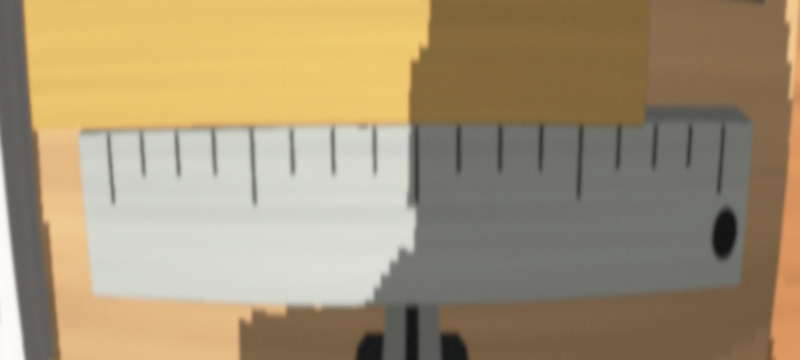

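The straightedge is flush to the eye and the contact force was about 6 N. I back off, lift over, and go to the free (+y) end to push towards the stop.

```bash
python3 -m handwheel '[[0,0,0,0,0,0.003,1],[0,0,0,0,0,0.012,1],[0,0,0,-0.03,0,0.015,1],[0,0,0,-0.05,0.02,0.01,1],[0,0,0,-0.05,0.06,-0.01,1],[0,0,0,-0.05,0.1,-0.024,1],[0,0,0,-0.05,0.119,-0.024,1],[0,0,0,-0.04,0.119,-0.024,1],[0,0,0,-0.02,0.119,-0.024,1],[0,0,0,0,0.119,-0.024,1],[0,0,0,0,0.119,-0.024,1]]'
python3 - <<'E'
from h import *
st()
import cv2
c=bot.camera("wrist");cv2.imwrite("pics/w5.png",c["frame"][:,:,::-1])
E
```

```text
time: 9.82
ee_pos: [0.5878, 0.2343, 0.0321]
tcp_rot: [-159.0, 89.9, -156.0]
wrist_force: [-0.2, 0.2, 0.8]
opening: 0.0001
t 9.82 jig [0.0335 0.141 ] z 0.0321 F [-0.2  0.2  0.8] op 0.0001 q [21.7 17.6  0.5 73.  -0.  18.7]
```

View pics/w5.png

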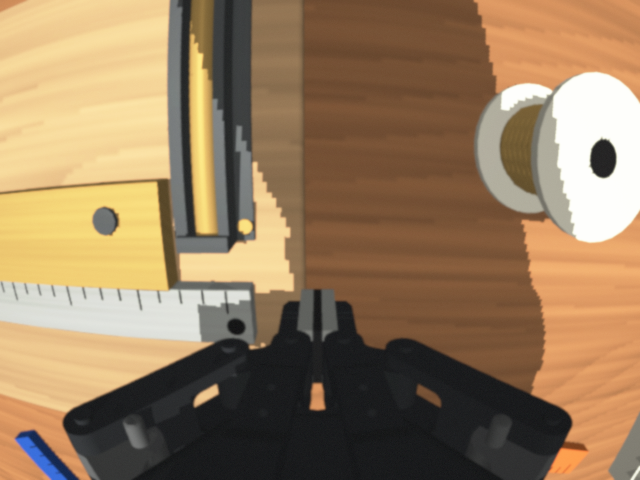

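```bash
python3 -m handwheel '[[0,0,0,-0.0015,-0.004,0,1],[0,0,0,-0.0015,-0.008,0,1],[0,0,0,-0.0015,-0.010,0,1],[0,0,0,-0.0015,-0.012,0,1],[0,0,0,-0.0015,-0.014,0,1],[0,0,0,-0.0015,-0.016,0,1],[0,0,0,-0.0015,-0.018,0,1],[0,0,0,-0.0015,-0.020,0,1],[0,0,0,-0.0015,-0.022,0,1],[0,0,0,-0.0015,-0.024,0,1],[0,0,0,-0.0015,-0.026,0,1],[0,0,0,-0.0015,-0.028,0,1]]'
python3 - <<'E'
from h import *
st()
import cv2
c=bot.camera("wrist");cv2.imwrite("pics/w6.png",c["frame"][:,:,::-1])
E
```

```text
time: 11.38
ee_pos: [0.5897, 0.2075, 0.0358]
tcp_rot: [54.1, 90.0, 57.2]
wrist_force: [1.6, 2.4, -0.6]
opening: 0.0002
t 11.38 jig [0.0339 0.1141] z 0.0358 F [ 1.6  2.4 -0.6] op 0.0002 q [19.4 16.4 -0.6 73.   0.  16.3]
```

View pics/w6.png

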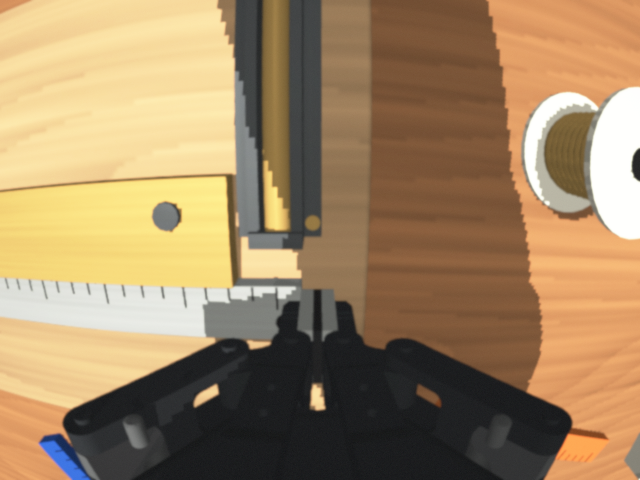

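```bash
python3 -m handwheel '[[0,0,0,0.001,-0.0015,0,1],[0,0,0,0.001,-0.003,0,1],[0,0,0,0.001,-0.0045,0,1],[0,0,0,0.001,-0.006,0,1],[0,0,0,0.001,-0.0075,0,1],[0,0,0,0.001,-0.009,0,1],[0,0,0,0.001,-0.010,0,1],[0,0,0,0.001,-0.011,0,1]]'
python3 - <<'E'
from h import *
st()
import cv2
c=bot.camera("top");cv2.imwrite("pics/t7.png",cv2.resize(c["frame"][170:300,230:370,::-1],None,fx=4.5,fy=4.5,interpolation=cv2.INTER_CUBIC))
E
```

```text
time: 12.42
ee_pos: [0.5905, 0.1967, 0.0352]
tcp_rot: [43.0, 89.9, 46.1]
wrist_force: [0.2, 4.9, 3.6]
opening: 0.0002
t 12.43 jig [0.0341 0.1034] z 0.0352 F [0.2 4.9 3.6] op 0.0002 q [18.4 16.  -1.2 72.8  0.  15.3]
```

View pics/t7.png

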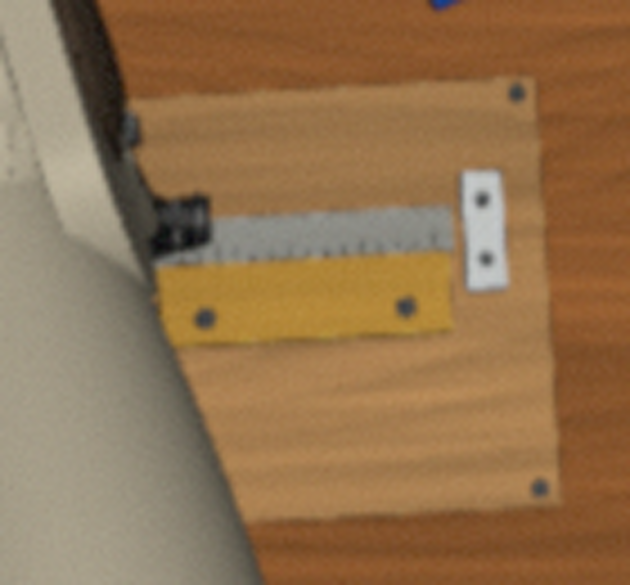

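About 6 mm remains to the stop: the straightedge's end is at crop (452,228) and the stop at (463,228).

```bash
python3 -m handwheel '[[0,0,0,0,-0.001,0,1],[0,0,0,0,-0.002,0,1],[0,0,0,0,-0.003,0,1],[0,0,0,0,-0.004,0,1],[0,0,0,0,-0.0045,0,1]]'
python3 - <<'E'
from h import *
st()
E
```

```text
time: 13.1
ee_pos: [0.5907, 0.1923, 0.0352]
tcp_rot: [43.1, 89.9, 46.3]
wrist_force: [-0.6, 5.8, 3.4]
opening: -0.0001
t 13.1 jig [0.0341 0.0989] z 0.0352 F [-0.6  5.8  3.4] op -0.0001 q [18.  15.8 -1.4 72.8  0.  14.9]
```

Run:
```python
from h import *
import cv2
c=bot.camera("top");cv2.imwrite("pics/t8.png",cv2.resize(c["frame"][190:250,260:360,::-1],None,fx=8,fy=8,interpolation=cv2.INTER_CUBIC))
c=bot.camera("scene");cv2.imwrite("pics/s8.png",cv2.resize(c["frame"][200:310,270:430,::-1],None,fx=5,fy=5,interpolation=cv2.INTER_CUBIC))
```

```text
(no output)
```

View pics/t8.png

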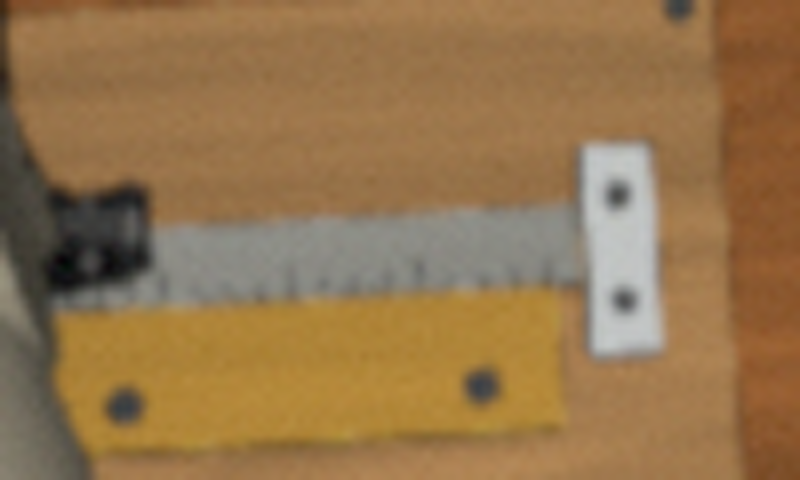

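View pics/s8.png

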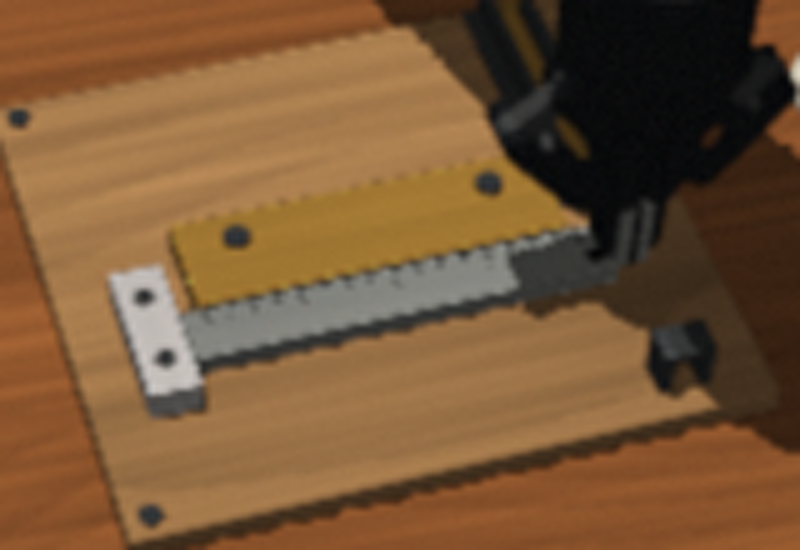

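The end is almost on the stop. I feel forward in 0.4 mm steps.

```bash
python3 -m handwheel '[[0,0,0,0,-0.0004,0,1],[0,0,0,0,-0.0008,0,1],[0,0,0,0,-0.0012,0,1]]'
```

```text
time: 13.58
ee_pos: [0.5908, 0.1911, 0.0352]
tcp_rot: [44.2, 89.9, 47.3]
wrist_force: [0.6, 5.5, 3.2]
opening: -0.0001
```

```bash
python3 -m handwheel '[[0,0,0,0,-0.0004,0,1],[0,0,0,0,-0.0008,0,1]]';python3 -m handwheel '[[0,0,0,0,-0.0004,0,1],[0,0,0,0,-0.0008,0,1]]'
```

```text
time: 13.82
ee_pos: [0.5908, 0.1905, 0.0352]
tcp_rot: [60.2, 89.9, 63.3]
wrist_force: [0.3, 8.4, 3.4]
opening: -0.0004
time: 14.08
ee_pos: [0.5908, 0.1904, 0.0352]
tcp_rot: [74.2, 89.8, 77.3]
wrist_force: [0.1, 11.0, 2.4]
opening: -0.0001
```

The force rises to 11 N with no further motion, so the straightedge is on the stop. I back off and go round to the outer side for a final light seating push against the bar.

```bash
python3 -m handwheel '[[0,0,0,0,0.005,0,1],[0,0,0,0,0.015,0,1],[0,0,0,-0.03,0.018,0,1],[0,0,0,-0.08,0,0.01,1],[0,0,0,-0.1,-0.04,0.04,1],[0,0,0,-0.1,-0.08,0.06,1],[0,0,0,-0.1,-0.097,0.06,1],[0,0,0,-0.1,-0.097,0.06,1],[0,0,0,-0.1,-0.097,0.06,1]]'
python3 - <<'E'
from h import *
st();plan(.075,0,.035)
import cv2
Rp=RT();c=bot.camera("wrist");cv2.imwrite("pics/w9.png",c["frame"][:,:,::-1])
E
```

```text
time: 15.2
ee_pos: [0.6551, 0.0966, 0.1345]
tcp_rot: [169.8, 90.0, 172.9]
wrist_force: [-0.4, 0.5, -0.4]
opening: 0.0
t 15.2 jig [ 0.0933 -0.0001] z 0.1345 F [-0.4  0.5 -0.4] op 0.0 q [ 8.4 19.8 14.7 84.9  0.   5.2]
rotvec [ 0.04 -0.04 -0.01] shift [ 0.0996  0.0001 -0.0182] W [0.6369 0.0958 0.035 ]
```

View pics/w9.png

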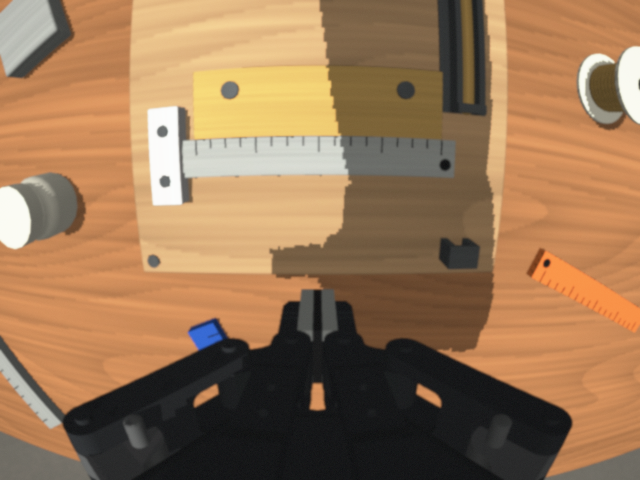

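The picture shows the straightedge flush on the bar from (183,140) to (455,140) and its left end against the stop at (183,158). I make one light seating push in the middle.

```bash
python3 -m handwheel '[[0,0,0,0.04,0,-0.01,1],[0,0,0,0.08,0,-0.018,1],[0,0,0,0.099,0,-0.018,1],[0,0,0,0.099,0,-0.018,1],[0,0,0,0.099,0,-0.022,1],[0,0,0,0.099,0,-0.026,1],[0,0,0,0.099,0,-0.029,1],[0,0,0,0.099,0,-0.032,1],[0,0,0,0.099,0,-0.033,1],[0,0,0,0.099,0,-0.034,1],[0,0,0,0.099,0,-0.0345,1],[0,0,0,0.099,0,-0.035,1]]'; python3 -c "
from h import *
st()"
```

```text
time: 16.75
ee_pos: [0.6208, 0.0937, 0.0358]
tcp_rot: [170.8, 90.0, 173.9]
wrist_force: [-0.5, -0.3, -0.0]
opening: -0.0
t 16.75 jig [ 0.0589 -0.0012] z 0.0358 F [-0.5 -0.3 -0. ] op -0.0 q [ 8.6 16.7 -0.2 73.1  0.   5.5]
```

```bash
python3 -m handwheel '[[0,0,0,0,0,-0.0005,1],[0,0,0,0,0,-0.001,1],[0,0,0,0,0,-0.0015,1]]';python3 -m handwheel '[[0,0,0,0,0,-0.0004,1],[0,0,0,0,0,-0.0008,1]]'; python3 -c "
from h import *
st()"
```

```text
time: 17.12
ee_pos: [0.6196, 0.0936, 0.0358]
tcp_rot: [1.8, 90.0, 4.9]
wrist_force: [3.2, -0.2, -0.9]
opening: 0.0003
time: 17.38
ee_pos: [0.6194, 0.0936, 0.036]
tcp_rot: [0.5, 89.9, 3.6]
wrist_force: [7.2, 0.7, -2.4]
opening: -0.0
t 17.38 jig [ 0.0575 -0.0012] z 0.036 F [ 7.2  0.7 -2.4] op -0.0 q [ 8.6 16.4 -0.5 72.9 -0.   5.5]
```

Firm at 7 N with no motion. Next is the bolt: I hover behind the knob and look.

```bash
python3 -m handwheel '[[0,0,0,0,0,0.003,1],[0,0,0,0,0,0.012,1],[0,0,0,-0.04,0,0.014,1],[0,0,0,-0.09,0,0,1],[0,0,0,-0.1,0.03,-0.05,1],[0,0,0,-0.1,0.06,-0.1,1],[0,0,0,-0.1,0.09,-0.15,1],[0,0,0,-0.1,0.099,-0.19,1],[0,0,0,-0.1,0.099,-0.205,1],[0,0,0,-0.1,0.099,-0.205,1],[0,0,0,-0.1,0.099,-0.205,1]]'
python3 - <<'E'
from h import *
st();plan(-.142,.098,.057)
import cv2
Rp=RT();c=bot.camera("wrist");cv2.imwrite("pics/w10.png",c["frame"][:,:,::-1])
for d in bot.tip_of("bolt_knob",c): 
    px=(d["centre"][0]*640,d["centre"][1]*480);print(d["conf"],px,w2j(wback(c,px,.058,Rp)))
E
```

```text
time: 18.75
ee_pos: [0.4096, 0.1812, 0.1359]
tcp_rot: [8.4, 90.0, 11.4]
wrist_force: [-0.4, 0.7, -1.3]
opening: -0.0
t 18.75 jig [-0.1474  0.0976] z 0.1359 F [-0.4  0.7 -1.3] op -0.0 q [ 23.9  -9.8 -16.9  82.9  -0.   20.8]
rotvec [-0.05  0.02 -0.  ] shift [0.0789 0.0004 0.0053] W [0.4149 0.1819 0.057 ]
0.61 (478.20799999999997, 352.608) [-0.07975323  0.20925545]
```

View pics/w10.png

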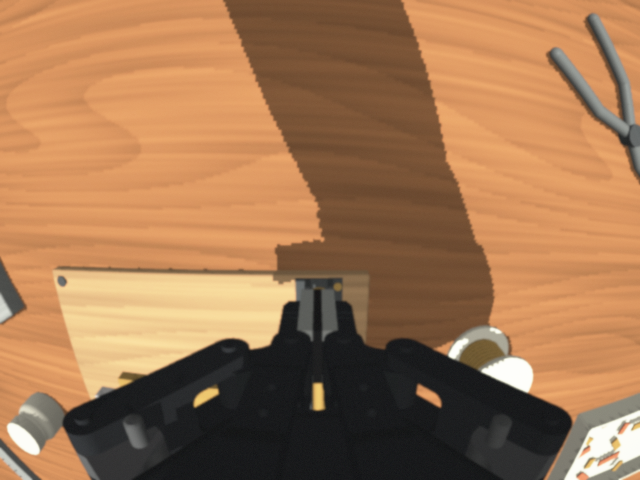

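The guide's rear end at (319,284) is centred under the fingers. The detector's knob hit at (478,353) is the spool, so I ignore it. I descend behind the knob and check from the scene camera.

```bash
python3 -m handwheel '[[0,0,0,0.03,0,0,1],[0,0,0,0.06,0,0.002,1],[0,0,0,0.075,0,0.003,1],[0,0,0,0.079,0.0005,0.003,1],[0,0,0,0.079,0.0005,0.003,1]]'
python3 - <<'E'
from h import *
st()
import cv2
c=bot.camera("scene");cv2.imwrite("pics/s11.png",cv2.resize(c["frame"][120:300,280:480,::-1],None,fx=4,fy=3.3,interpolation=cv2.INTER_CUBIC))
E
```

```text
time: 19.48
ee_pos: [0.4118, 0.1821, 0.0573]
tcp_rot: [25.4, 90.0, 28.5]
wrist_force: [-0.0, -0.8, 0.1]
opening: 0.0004
t 19.48 jig [-0.145   0.0984] z 0.0573 F [-0.  -0.8  0.1] op 0.0004 q [ 23.9  -8.  -24.   74.    0.   20.8]
```

View pics/s11.png

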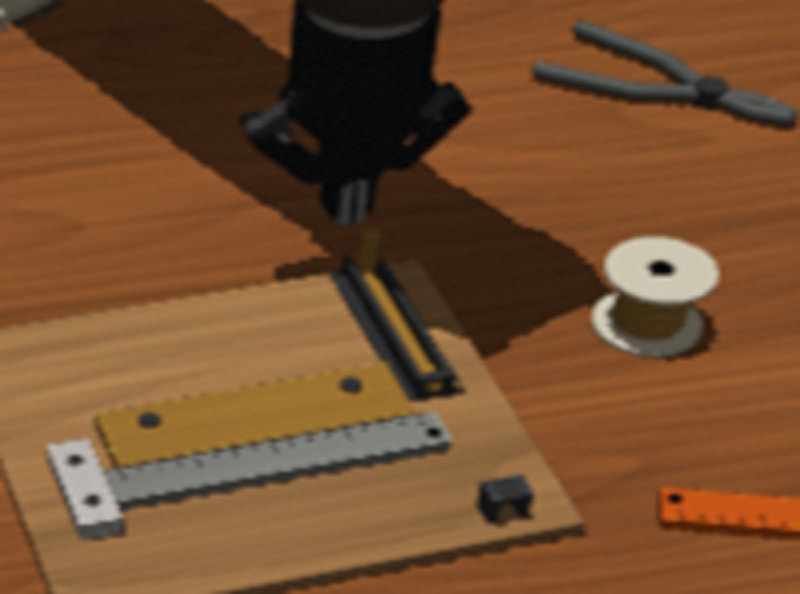

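The fingers (345,205) stand right behind the knob (370,245), and the straightedge is still flush. I push the bolt.

```bash
python3 -m handwheel '[[0,0,0,0,0,0.006,1],[0,0,0,0,0,0.012,1],[0,0,0,0,0,0.016,1],[0,0,0,0,0,0.018,1],[0,0,0,0,0,0.020,1],[0,0,0,0,0,0.022,1],[0,0,0,0,0,0.024,1],[0,0,0,0,0,0.026,1],[0,0,0,0,0,0.029,1],[0,0,0,0,0,0.033,1],[0,0,0,0,0,0.037,1],[0,0,0,0,0,0.041,1],[0,0,0,0,0,0.045,1],[0,0,0,0,0,0.049,1],[0,0,0,0,0,0.053,1],[0,0,0,0,0,0.057,1],[0,0,0,0,0,0.061,1],[0,0,0,0,0,0.065,1],[0,0,0,0,0,0.068,1],[0,0,0,0,0,0.070,1]]'
python3 - <<'E'
from h import *
st()
import cv2
c=bot.camera("scene");cv2.imwrite("pics/s12.png",cv2.resize(c["frame"][120:300,280:480,::-1],None,fx=4,fy=3.3,interpolation=cv2.INTER_CUBIC))
E
```

```text
time: 22.02
ee_pos: [0.4815, 0.1858, 0.0568]
tcp_rot: [164.7, 90.0, 167.8]
wrist_force: [-1.3, 0.2, 0.1]
opening: 0.0002
t 22.02 jig [-0.0753  0.0983] z 0.0568 F [-1.3  0.2  0.1] op 0.0002 q [ 21.1   1.2 -15.4  73.5   0.   18. ]
```

View pics/s12.png

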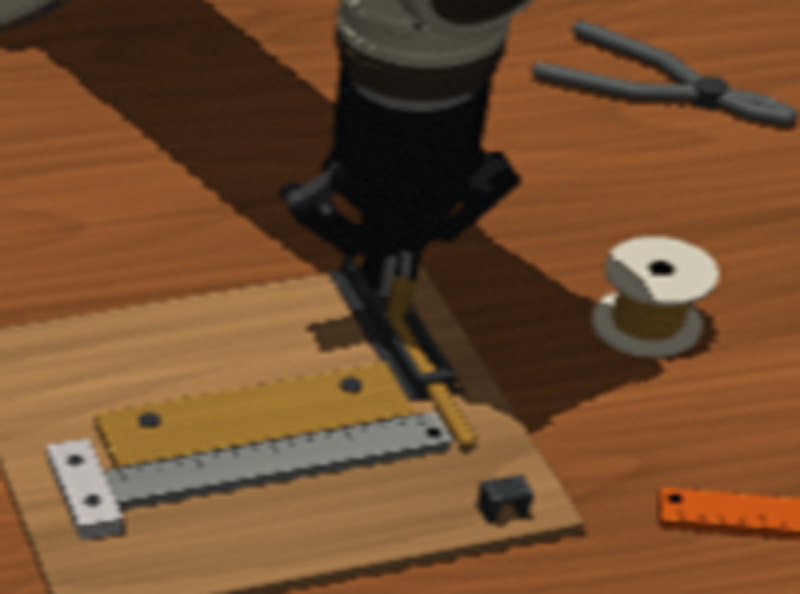

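The bolt is sliding and its nose (470,440) clears the straightedge's end. I continue.

```bash
python3 -m handwheel '[[0,0,0,0,0,0.004,1],[0,0,0,0,0,0.008,1],[0,0,0,0,0,0.012,1],[0,0,0,0,0,0.016,1],[0,0,0,0,0,0.020,1],[0,0,0,0,0,0.024,1],[0,0,0,0,0,0.028,1],[0,0,0,0,0,0.032,1],[0,0,0,0,0,0.035,1],[0,0,0,0,0,0.038,1],[0,0,0,0,0,0.040,1],[0,0,0,0,0,0.042,1],[0,0,0,0,0,0.044,1],[0,0,0,0,0,0.045,1],[0,0,0,0,0,0.046,1]]'
python3 - <<'E'
from h import *
st()
E
```

```text
time: 23.95
ee_pos: [0.5274, 0.1883, 0.0568]
tcp_rot: [106.9, 90.0, 110.0]
wrist_force: [-2.7, 1.1, -0.0]
opening: -0.0004
t 23.95 jig [-0.0294  0.0983] z 0.0568 F [-2.7  1.1 -0. ] op -0.0004 q [19.6  7.1 -9.1 73.8  0.  16.6]
```

```bash
python3 -m handwheel '[[0,0,0,0,0,0.001,1],[0,0,0,0,0,0.002,1],[0,0,0,0,0,0.003,1],[0,0,0,0,0,0.004,1]]'; python3 -m handwheel '[[0,0,0,0,0,0.0005,1],[0,0,0,0,0,0.001,1]]'; python3 -m handwheel '[[0,0,0,0,0,0.0005,1],[0,0,0,0,0,0.001,1]]'
```

```text
time: 24.45
ee_pos: [0.5313, 0.1885, 0.0568]
tcp_rot: [119.6, 90.0, 122.7]
wrist_force: [-2.4, 1.1, -0.3]
opening: 0.0001
time: 24.7
ee_pos: [0.5317, 0.1885, 0.0568]
tcp_rot: [177.3, 89.9, -179.6]
wrist_force: [-7.2, 0.3, 1.7]
opening: -0.0001
time: 24.95
ee_pos: [0.5318, 0.1885, 0.0567]
tcp_rot: [179.8, 89.8, -177.1]
wrist_force: [-11.1, 1.5, 6.7]
opening: 0.0
```

There is a hard end stop at 11 N with the TCP at jig x ≈ -0.025, where home was expected at about -0.024. I back away, lift clear and inspect.

```bash
python3 -m handwheel '[[0,0,0,0,0,-0.004,1],[0,0,0,0,0,-0.015,1],[0,0,0,-0.03,0,-0.02,1],[0,0,0,-0.08,0,-0.02,1],[0,0,0,-0.1,-0.03,0.03,1],[0,0,0,-0.1,-0.06,0.08,1],[0,0,0,-0.1,-0.06,0.13,1],[0,0,0,-0.1,-0.06,0.14,1],[0,0,0,-0.1,-0.06,0.14,1],[0,0,0,-0.1,-0.06,0.14,1]]'
python3 - <<'E'
from h import *
st()
import cv2
Rp=RT();c=bot.camera("wrist");cv2.imwrite("pics/w13.png",c["frame"][:,:,::-1])
for n,z in(("bolt_knob",.058),("keeper",.02),("bolt_nose",.02)):
  for d in bot.tip_of(n,c)[:2]:
    px=(d["centre"][0]*640,d["centre"][1]*480);print(n,d["conf"],np.round(px),w2j(wback(c,px,z,Rp)))
c=bot.camera("scene");cv2.imwrite("pics/s13.png",cv2.resize(c["frame"][160:340,260:480,::-1],None,fx=3.6,fy=3.3,interpolation=cv2.INTER_CUBIC))
E
```

```text
time: 26.2
ee_pos: [0.6754, 0.1365, 0.1575]
tcp_rot: [1.6, 90.0, 4.8]
wrist_force: [0.6, -0.5, 0.6]
opening: -0.0001
t 26.2 jig [0.1156 0.0386] z 0.1575 F [ 0.6 -0.5  0.6] op -0.0001 q [11.4 23.8 22.4 88.6 -0.   8.3]
bolt_knob 0.89 [416.  56.] [-0.00709636  0.09828067]
keeper 0.73 [402. 212.] [0.09843626 0.10078061]
bolt_nose 0.72 [401. 217.] [0.10232777 0.10022797]
bolt_nose 0.31 [401. 211.] [0.09777255 0.09958373]
```

View pics/w13.png

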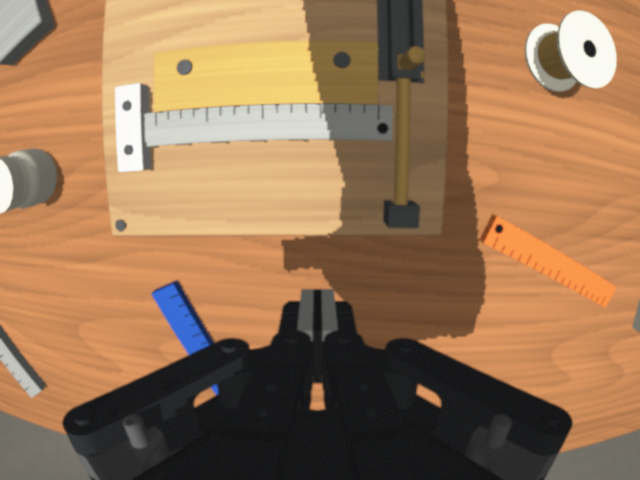

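View pics/s13.png

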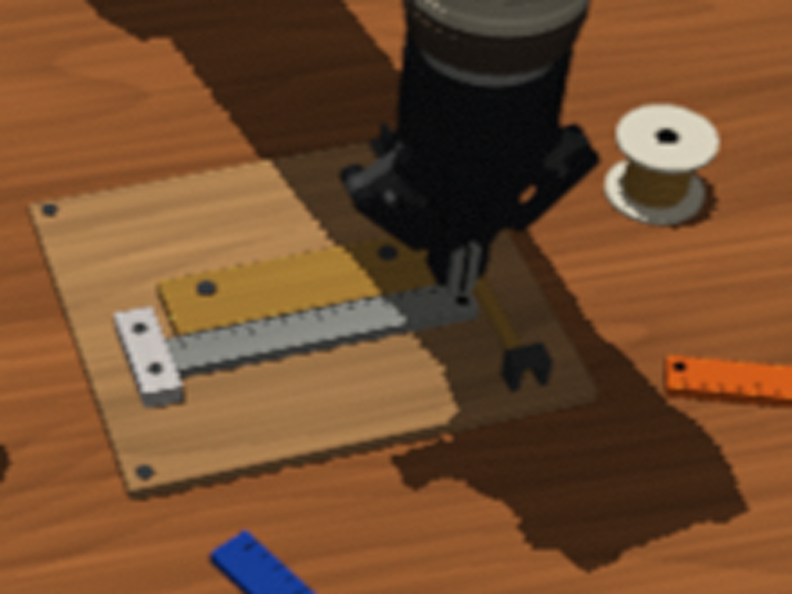

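The bolt's rod runs into the keeper at (402,212) and the knob measures jig x = -7.1 mm, which is home. The straightedge lies along the bar and stop. One enlarged check of the seams before I hand in.

Run:
```python
import cv2
a=cv2.imread("pics/w13.png")
cv2.imwrite("pics/w13c.png",cv2.resize(a[75:235,105:445],None,fx=2.35,fy=3.6,interpolation=cv2.INTER_CUBIC))
```

```text
(no output)
```

View pics/w13c.png

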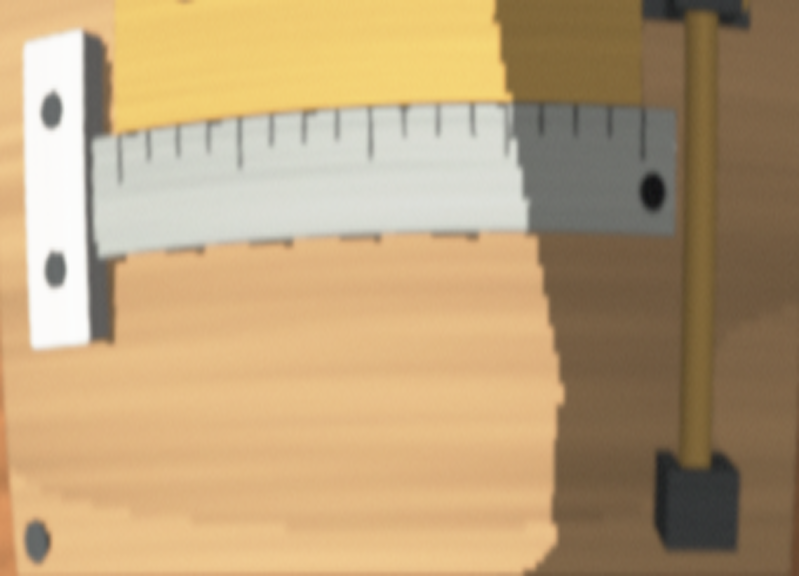

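The crop shows no gap along the bar edge (115–645, ~105–130) or at the stop (95,195), and the rod enters the keeper at (697,465). I hand in.

```bash
python3 -c "
from workcell import bot
print(bot.job_done())"
```

```text
the job is handed in; nothing more can be done
None
```

The job is handed in at about 26 s of the 58 s allowed. The straightedge is flush along the brass bar and against the end stop, and the bolt is fully home in its keeper.

- **Straightedge:** I used the smaller grey steel one on the jig. I pushed it slowly onto the bar (about 6 N), along to the stop (about 11 N), then seated it once more against the bar (about 7 N).
- **Bolt:** I pushed the knob until it met a hard end (about 11 N).
- **Last checks:** The wrist picture shows no visible gap at the bar or at the stop. The knob measures at jig x = -7.1 mm, against -7 mm for home. The rod is inside the keeper and the gripper was clear of everything. The spool, tub and block were never touched.
- **Detections that disagreed:** Two knob detections did not fit. One in the first scene picture, at about (0.69, 0.18) m, fell far from the knob, and one in a wrist picture was the spool. I ignored both and used the geometry and the pictures instead.

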